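# Open the double-latched gift case

### The arm

A 6-joint arm with a two-finger parallel gripper is mounted at the origin on a cart in front of the work surface, level with it; the furniture and walls round the work are solid. World frame = base frame: x ahead of the robot, y to its left, z up, the work surface at z = 0. Lengths are in mm, angles in rad, forces in N, time in s.
With the tool pointing down it reaches from about 250 to 775 mm from the base axis. Payload 4 kg.
Tool frame: the origin (TCP) lies on the mounting face of the last link; the fingertips stand 199 mm ahead of it and the grasp point (between the pads) lies 180 mm ahead of it; z points along the fingers, y is the line along which they close (so a half turn about z gives the same grasp; the last joint's range is limited). The gripper opens to 94 mm and grips with 3 to 60 N. Pads are 16 mm wide; open, the fingers measure 119 mm over their backs; the gripper's body (75 mm by 177 mm) begins 78 mm behind the grasp point.
Start: joints at [1.188, 0.087, 1.371, -0, 1.684, -0.103], TCP at [151.892, 528.61, 404.706] pointing down, gripper open.
Joint ranges: [-3.1, 3.1], [-0.76, 2.03], [0.27, 2.55], [-1.08, 4.22], [0.17, 2.65], [-2.57, 2.57]. Speed limits (rad/s): [2.79, 2.79, 3.14, 3.14, 3.14, 3.14].

### API

Orientations are given as a unit quaternion [x, y, z, w].
In Python, from workcell import manip, cams gives the robot as it stands. The module is installed in compiled form; this text tells all that it offers.
- The arm moves only by the tool send_rows, never from a script. Its argument "targets" is a list of rows, each a list of 3 entries, a list of its own where there are three numbers: the finger opening in mm, from 0 to 94, then the shift along the tool's x, y, z in units of 25 mm (1.0 is 25 mm), then the turn, a rotation vector about the tool's x, y, z in units of 6 degrees (1.0 is 6 degrees). In form: [[claw, [tx, ty, tz], [ax, ay, az]], ...]. A call has 1 to 8 rows; each row shifts and turns the commanded pose from where the row before left it, along the tool's axes as they then stand; what a row does not reach is not made up. A row lasts 1/8 s, in which the tool goes at most 62.5 mm and 10.7 degrees, less where a joint would pass 70% of its speed; a pose out of reach is approached as far as the arm can. A call is refused whole if a number of a shift passes 1 or a number of a turn 1, either way. A call with a gripper value outside its range is refused whole. The fingers move at their own pace and stop on an object; "force" is the grip in N (left out, the last holds). Time passes only in rows, so rows that do not move let the fingers close. It gives the time, the measured TCP pose, the force, the opening and the grip force at its end, in the units of the state.
- manip.sense(): the state, without advancing time (a new reading comes with each control period).
- cams.snapshot(name): name is "scene" or "side" or "wrist"; returns (picture, depth): 480x640x3 uint8, red, green, blue; 480x640 float32, mm along the optical axis (not along the pixel's ray), 0 where there is no reading.
- cams.calibration(name): a dict with "camera_matrix" (3x3 intrinsics, pixels), "D" ([k1, k2, p1, p2, k3] as OpenCV has them; the pictures are not rectified), "eye" and "orientation" of the camera in the world. Camera axes: x right, y up, looking along -z (the intrinsics and any distortion apply to the point x, -y, -z); pixel columns grow to the right and rows downward; lengths in mm; the calibration is good to about 2 mm. A picture is of the moment at which its call begins: read the wrist's pose just before it. calibration takes no time and is no camera call; for the wrist camera it gives the pose at the moment of the call.
- manip.close_job(): hands the job in; it is judged then, once.
The state is a dict: "time_s": time; "qpos": joint angles; "qd": joint speeds; "effort": joint torques, N m; "tcp_pos": TCP position; "orientation": TCP orientation; "ft_force": force on the tool from outside, world axes, zero at the start; "wrist_torque": the same for the moment, N m; "opening": opening from 0.0 (shut) to 1.0 (fully open); "finger_force": force on a finger pad.
Only numpy, scipy, OpenCV 4.12 (cv2) and the standard library are available. Lean on these libraries where they do the work, as an engineer would, in place of code of your own. Each camera call takes 0.05 s, during which the arm holds its last target. There are 200 camera calls.

### The job

Open the wooden gift case on the counter for customers: flip the brass keeper bar right over, past upright and away from the bolt, draw the steel bolt all the way back toward the case's front, then raise the lid by its pull until it stands about upright by itself. Do not force a part that is still locked, and leave the keeper over, the bolt drawn and the things standing round the case as they are.

Things in the scene. Friction and masses are not known exactly. Their poses are not given: they have to be found in the camera images.
- gift_case: Fixed wooden case, 210 (x) x 160 (y) x 82 mm. Origin: centre of underside; x runs from its front (toward the robot) to the hinged back, y to the left, z up. Its front 80 mm (x -105 to -25) is a fixed solid deck, top z 82, carrying keeper and bolt; behind it the lid (x -23 to +105, top z 82) covers the compartment.
- keeper (a joint): First catch: brass bar 10 mm wide, 8 thick, pivoting about an axis along the case's x. 0 = flat across the deck just in front of the bolt's knob, blocking it; grows to 2.4 rad as its free (case +y) end flips up and over to the case's -y side; 1.57 = upright. Starts at 0 to 0.4. Stiff: stays where left, about 1.5 N at its tab.
- keeper_tab (a point): Grip point in the keeper's end tab, 92 mm along the bar from the pivot, 20 mm above the bar's middle line; case (-79, 42, 114) mm at keeper 0. Tab: 14 mm wide (case x), 20 mm along the bar, top 10 mm above this point. Pinched along the case's x it can turn between the fingers while the tool stays pointing down.
- keeper_pivot (a point): Pivot of the keeper, on its middle line: case (-79, -50, 94) mm. Its two lugs reach x -92 to -66, y -57 to -43 and z 103 mm.
- bolt (a joint): Second latch: flat steel bolt, 68 x 22 x 8 mm, on the deck's middle line, under a small brass bridge. 0 = shot, its end laps 20 mm over the lid; grows to 0.028 m as it is drawn to the case's front (-x). Frees the lid from 0.021. Slides stiffly (about 2 N); moves only about 3 mm until the keeper is lifted clear.
- bolt_knob (a point): Grip point in the bolt's square steel knob, 18 x 18 mm, which stands 31 mm above the deck; this point is 22 mm above the deck, case (-62, 0, 104) mm at bolt 0.
- lid (a joint): Lid, 128 x 160 x 11 mm, 0.25 kg, hinged on its far edge along the case's y. 0 = shut, 1.57 = upright, 1.75 = stop. Stiff hinge: it stays where it is left, about 4 to 5 N at the pull.
- lid_pull (a point): Grip point in the lid's upright brass pull (24 mm in x, 14 mm in y, 37 mm above the lid): 28 mm above the lid's top, 87 mm in front of the hinge line, at mid-width. Pinched along the case's y it can turn between the fingers while the tool stays pointing down.
- lid_hinge (a point): Middle of the lid's hinge line, case (105, 0, 76.5) mm. The pull lies 87 mm in front of it and 33.5 mm above it when shut.
- tag_stack: Bystander: bundle of brown tags, 98 x 45 x 17 mm, lying to the left of the case (origin: centre of underside).
- votive: Bystander: glass votive, 64 mm wide, 71 mm high, standing behind the case (origin: centre of underside).
- ribbon_spool_1: Bystander: ribbon spool, 81 x 84 x 26 mm (origin: underside).
- ribbon_spool_0: Bystander: ribbon spool, 81 x 84 x 38 mm (origin: underside).
- gift_box: Bystander: small gift box, 53 mm (origin: underside).
- jar_candle_2: Bystander: jar candle with wooden lid, 66 mm wide, 91 mm high (origin: underside).

How it is judged:
By the outcome, as a careful person would: the job done as asked, in the order asked, and still so for the second after the job is handed in, with the robot touching nothing.
It also fails if it takes over 64 s, if anything falls off the work surface, if the arm or the gripper's body presses on something with over 40 N, if the wrist force passes 120 N, or if a joint passes its speed limit or range.

## Working session

There is one attempt and no reset: what is moved stays moved. The work goes in short steps, Python scripts to look and compute and a tool call to move; the robot and the scene stay as the last step left them, time stands still between calls to the robot, and variables do not carry over. Pictures are saved under pics/ and viewed, at most 10 in all, crops included, and the job is handed in when it is done.

Besides the shell and the picture viewer there is one more tool, called after "Request:" by a JSON object that holds its "op" and its "data". send_rows: Moves the arm, as the interface text tells. Its arguments: {"type":"object","properties":{"targets":{"type":"array"},"force":{"type":"number"}},"required":["targets"]}

```bash
mkdir -p pics
python3 - <<'E'
from workcell import manip,cams
import cv2,numpy as np
s=manip.sense();print(s)
for n in ("scene","side"):
    p,d=cams.snapshot(n);cv2.imwrite(f"pics/{n}0.png",p[:,:,::-1]);np.savez(f"{n}0.npz",p=p,d=d)
    c=cams.calibration(n);print(n,c)
E
```

```text
{'time_s': 0.0, 'qpos': array([ 1.18791134e+00,  8.79278982e-02,  1.37225713e+00,  1.75148801e-05,
        1.68357065e+00, -1.03111616e-01]), 'qd': array([ 0.00108778, -0.00024155, -0.00033654, -0.00050974,  0.00041698,
       -0.00020268]), 'effort': array([-3.99911460e-04, -3.40183210e+01, -3.02427900e+01,  7.17073702e-02,
        3.30293400e-02, -1.48330232e-04]), 'tcp_pos': array([151.84015063, 528.5041368 , 403.51705611]), 'orientation': array([ 1.39429858e-01,  9.90231359e-01, -1.04764431e-03, -2.68674071e-04]), 'ft_force': array([ 0.54495031, -0.60206053, -0.08053525]), 'wrist_torque': array([-0.01870554,  0.02549698, -0.00399335]), 'finger_force': 0.0, 'opening': 0.9992817523231233}
scene {'camera_matrix': array([[520.33320667,   0.        , 314.87590367],
       [  0.        , 520.33320667, 239.26443102],
       [  0.        ,   0.        ,   1.        ]]), 'D': array([-0.14576012,  0.        ,  0.        ,  0.        ,  0.        ]), 'eye': array([  58.24916417, 1049.10797998,  967.2058884 ]), 'orientation': array([-0.11422674,  0.40504053,  0.87436582, -0.24161714])}
side {'camera_matrix': array([[443.3139292 ,   0.        , 312.59772632],
       [  0.        , 443.3139292 , 243.13120393],
       [  0.        ,   0.        ,   1.        ]]), 'D': array([-0.06994749,  0.        ,  0.        ,  0.        ,  0.        ]), 'eye': array([ 332.99806241, -437.75523335,  691.20032493]), 'orientation': array([ 0.40247877, -0.06944641, -0.16400957,  0.89793591])}
```

View pics/scene0.png

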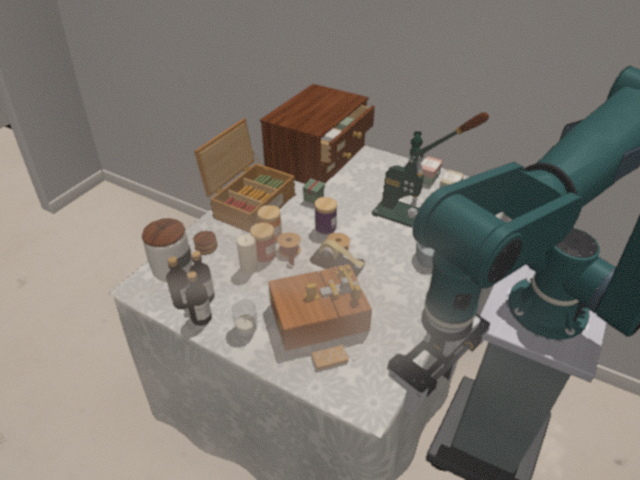

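View pics/side0.png

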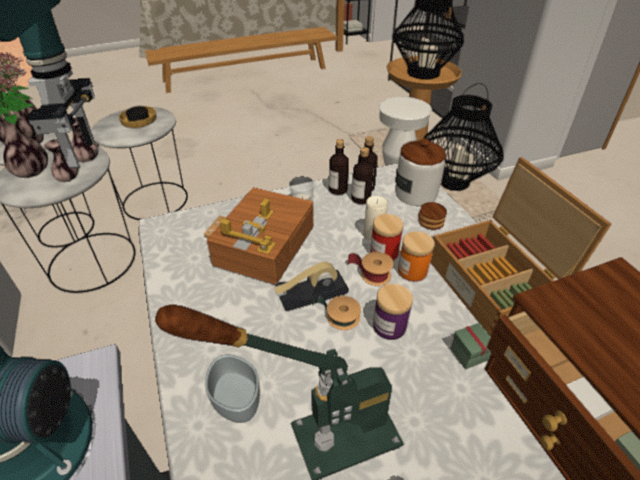

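Scene view: case at about (320,305), with its knob and keeper near (340,285), tag stack at (330,357), votive at (243,317). Side view: case at about (262,235), keeper tab near (212,235), pivot end at (268,243), lid pull at (265,207). Next I'll measure the case's top from depth.

```bash
cat > h.py <<'E'
import numpy as np,cv2
from scipy.spatial.transform import Rotation as R
from workcell import cams,manip
def world(d,c):
    h,w=d.shape;K=c["camera_matrix"];u,v=np.meshgrid(np.arange(w),np.arange(h))
    n=cv2.undistortPoints(np.stack([u,v],-1).reshape(-1,1,2).astype(np.float64),K,c["D"]).reshape(h,w,2)
    P=np.stack([n[...,0]*d,-n[...,1]*d,-d],-1)
    W=R.from_quat(c["orientation"]).apply(P.reshape(-1,3)).reshape(h,w,3)+c["eye"]
    W[d<=0]=np.nan
    return W
E
python3 - <<'E'
from h import *
for n,(x0,x1,y0,y1) in (("scene",(255,385,255,355)),("side",(195,325,180,290))):
    f=np.load(n+"0.npz");p,d=f["p"],f["d"];c=cams.calibration(n);W=world(d,c)
    m=np.zeros(d.shape,bool);m[y0:y1,x0:x1]=1
    hsv=cv2.cvtColor(p,cv2.COLOR_RGB2HSV)
    t=m&(W[...,2]>72)&(W[...,2]<92)
    mask=cv2.morphologyEx(t.astype(np.uint8),cv2.MORPH_OPEN,np.ones((3,3)))>0
    n_,lab,st,_=cv2.connectedComponentsWithStats(mask.astype(np.uint8));mask=lab==1+np.argmax(st[1:,4])
    q=W[mask];print(n,len(q),"z",np.median(q[:,2]),cv2.minAreaRect(q[:,:2].astype(np.float32)),np.percentile(q[:,:2],[0.5,99.5],axis=0))
    hi=m&(W[...,2]>98)&(W[...,2]<140)
    k,lab,st,_=cv2.connectedComponentsWithStats(hi.astype(np.uint8))
    for i in range(1,k):
        if st[i,4]>8:print(st[i],np.round(np.nanmean(W[lab==i],0)),np.round(np.nanmax(W[lab==i],0)),np.round(np.nanmin(W[lab==i],0)))
    cv2.imwrite(f"pics/{n}_crop.png",cv2.resize(p[y0:y1,x0:x1,::-1],None,fx=5,fy=5,interpolation=cv2.INTER_CUBIC))
E
```

```text
scene 3791 z 81.22436970927833 ((491.4092712402344, 321.031005859375), (210.85403442382812, 165.33030700683594), 47.50600814819336) [[368.81244076 229.35123213]
 [609.09978265 442.91459035]]
[338 265  12   8  46] [473. 232. 101.] [486. 243. 106.] [461. 219.  99.]
[340 278  21  21 187] [424. 286. 111.] [458. 304. 128.] [396. 254.  98.]
[306 283  10  12  96] [501. 338. 112.] [513. 347. 122.] [492. 323.  98.]
side 3862 z 80.8698896167731 ((490.5649719238281, 316.98480224609375), (212.8155517578125, 162.13783264160156), 47.25912857055664) [[370.78029204 191.89833251]
 [609.60437553 432.30551453]]
[260 199  10  13 103] [502. 326. 111.] [515. 338. 120.] [492. 318.  98.]
[220 219  18  16 150] [408. 282. 112.] [427. 294. 127.] [396. 267.  98.]
[239 223  14  15 106] [446. 266. 106.] [459. 282. 114.] [429. 252.  98.]
[260 236  11  11  58] [474. 224. 100.] [486. 237. 104.] [461. 211.  98.]
```

View pics/side_crop.png

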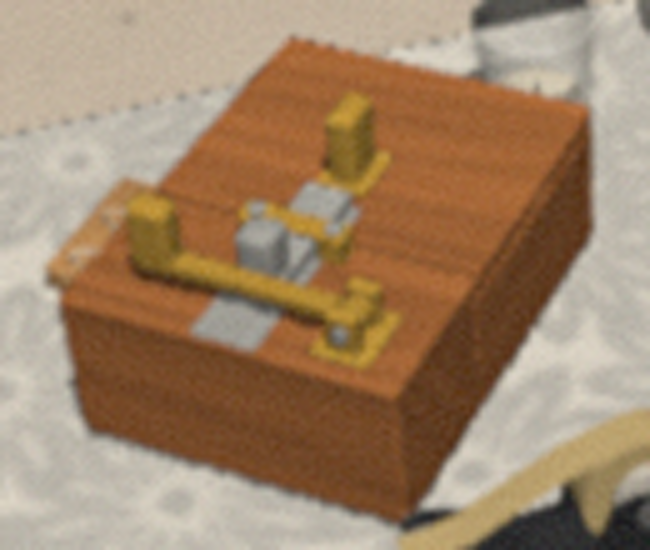

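Request:
{"op": "send_rows", "data": {"targets": [[60, [0, 0, 0], [0, 0, 0.9]], [60, [0, 0, 0], [0, 0, 0.9]], [60, [0, 0, 0], [0, 0, 0.9]], [60, [0, 0, 0], [0, 0, 0.9]], [60, [0, 0, 0], [0, 0, 0.8]], [60, [-0.5, 0, 0], [0, 0, 0]], [60, [-1, 0, 0], [0, 0, 0]], [60, [-1, 0, 0], [0, 0, 0]]], "force": 20}}

```text
time_s: 1.1
tcp_pos: [198.8, 485.5, 404.3]
orientation: [0.361, 0.933, -0.0, 0.0]
ft_force: [-0.3, 0.4, 0.1]
opening: 0.635
finger_force: 0.0
```

Request:
{"op": "send_rows", "data": {"targets": [[60, [-1, 0, 0], [0, 0, 0]], [60, [-1, 0, 0], [0, 0, 0]], [60, [-1, 0, 0], [0, 0, 0]], [60, [-1, 0, 0], [0, 0, 0]], [60, [-1, 0, 0], [0, 0, 0]], [60, [-1, 0, 0], [0, 0, 0]], [60, [-1, 0, 0], [0, 0, 0]], [60, [-1, 0, 0], [0, 0, 0]]]}}

```text
time_s: 2.1
tcp_pos: [346.4, 350.2, 404.4]
orientation: [0.361, 0.932, -0.0, 0.0]
ft_force: [0.8, 0.4, -0.4]
opening: 0.638
finger_force: 0.0
```

Request:
{"op": "send_rows", "data": {"targets": [[60, [-1, 0, 0], [0, 0, 0]], [60, [-0.5, 0, 0], [0, 0, 0]], [60, [0, 0, 0], [0, 0, 0]]]}}

```text
time_s: 2.48
tcp_pos: [373.7, 325.6, 404.5]
orientation: [0.362, 0.932, -0.0, -0.0]
ft_force: [-0.7, 0.2, -1.7]
opening: 0.641
finger_force: 0.0
```

```bash
cat >> h.py <<'E'
C0=np.array([491,319.,0]);YAW=47.4
def case(p):
    return R.from_euler('z',-YAW,degrees=True).apply(np.asarray(p,float)-C0)
def st():
    s=manip.sense();r=R.from_quat(s["orientation"]);g=s["tcp_pos"]+r.apply([0,0,180])
    M=r.as_matrix();print("t%.2f"%s["time_s"],"grasp",g.round(1),"case",case(g).round(1),"yaw_y %.2f"%np.degrees(np.arctan2(M[1,1],M[0,1])),"z",M[:,2].round(3),"F",s["ft_force"].round(1),"op %.1f"%(94*s["opening"]),"ff",round(s["finger_force"],1),"q",s["qpos"].round(2))
def hi(n,zmin=96,zmax=230,pic=None):
    c=cams.calibration(n);p,d=cams.snapshot(n);W=world(d,c)
    if pic:cv2.imwrite(f"pics/{pic}.png",p[:,:,::-1])
    Q=case(W.reshape(-1,3)).reshape(W.shape)
    return p,d,W,Q
E
python3 - <<'E'
from h import *
st()
p,d,W,Q=hi("wrist",pic="wrist1");np.savez("wrist1.npz",p=p,d=d,Q=Q)
m=(Q[...,2]>97)&(Q[...,2]<135)&(abs(Q[...,0])<110)&(abs(Q[...,1])<85)
k,lab,s_,_=cv2.connectedComponentsWithStats(m.astype(np.uint8))
for i in range(1,k):
    if s_[i,4]>60:
        q=Q[lab==i];t=q[q[:,2]>q[:,2].max()-6]
        print(s_[i],"min",q.min(0).round(1),"max",q.max(0).round(1),"top",t.mean(0).round(1),t.min(0).round(1),t.max(0).round(1))
E
```

```text
t2.48 grasp [373.6 325.6 224.5] case [-74.6  90.8 224.5] yaw_y 47.51 z [-0. -0. -1.] F [-0.7  0.2 -1.7] op 60.3 ff 0.0 q [ 0.6  -0.03  1.5   0.    1.68 -0.23]
[308 278  16  54 721] min [-84.   -0.9  97. ] max [-70.5  51.9 128.1] top [-77.1  42.3 125.5] [-83.4  31.8 122.1] [-70.8  51.1 128.1]
[323 321  20  11 192] min [-70.5   4.9  97. ] max [-52.8   9.3 113.5] top [-61.8   7.5 110.5] [-70.5   4.9 107.6] [-53.3   9.3 113.5]
[300 369  31  17 382] min [-92.6 -56.9  97. ] max [-63.3 -41.1 105.1] top [-77.7 -49.  102.1] [-90.5 -56.9  99.2] [-64.4 -41.1 105.1]
```

View pics/wrist1.png

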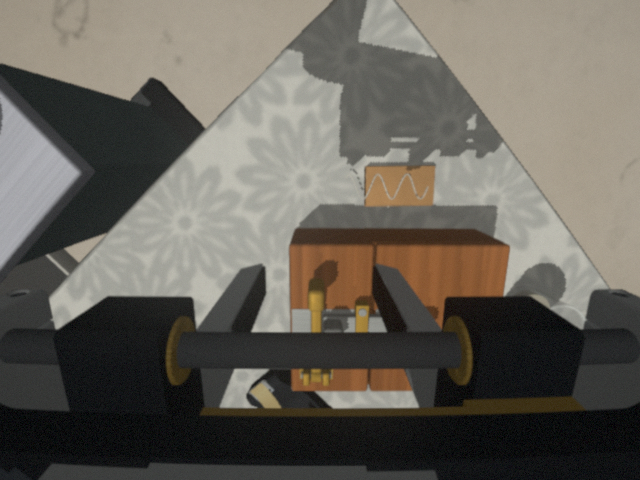

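The wrist view is square to the case: tab at (317,290), knob at (331,326), pivot lugs at (315,378). In the case frame, the tab's centre is about (-77.5, 42), top z about 127. I'll descend on the tab.

Request:
{"op": "send_rows", "data": {"targets": [[40, [-1, -0.1, 0], [0, 0, 0]], [40, [-0.95, 0, 0], [0, 0, 0]], [40, [0, 0, 1], [0, 0, 0]], [40, [0, 0, 1], [0, 0, 0]], [40, [0, 0, 1], [0, 0, 0]], [40, [0, 0, 0.8], [0, 0, 0]], [40, [0, 0, 0.4], [0, 0, 0]], [40, [0, 0, 0], [0, 0, 0]]]}}

```text
time_s: 3.52
tcp_pos: [407.2, 291.8, 299.2]
orientation: [0.361, 0.932, -0.0, -0.001]
ft_force: [-1.0, 1.0, -0.0]
opening: 0.425
finger_force: 0.0
```

Request:
{"op": "send_rows", "data": {"targets": [[5, [0, 0, 0], [0, 0, 0]], [5, [0, 0, 0], [0, 0, 0]], [5, [0, 0, 0], [0, 0, 0]], [5, [0, 0, 0], [0, 0, 0]], [5, [0, 0, 0], [0, 0, 0]]], "force": 20}}

```text
time_s: 4.15
tcp_pos: [407.5, 291.3, 300.0]
orientation: [0.362, 0.932, -0.0, -0.0]
ft_force: [-3.6, -1.3, 3.7]
opening: 0.148
finger_force: 20.0
```

Run:
```python
from h import *
st()
t0=np.arctan2(20,92)
th=np.array([0.05,.3,.6,.9,1.2,1.5,1.8,2.1,2.3,2.4])
y=-50+92*np.cos(th)-20*np.sin(th);z=94+92*np.sin(th)+20*np.cos(th)
print(np.c_[th,y,z].round(1)); print(np.c_[np.diff(y),-np.diff(z)].round(1)/25)
```

```text
t4.15 grasp [407.4 291.2 120. ] case [-77.   42.7 120. ] yaw_y 47.55 z [-0. -0. -1.] F [-3.6 -1.3  3.7] op 13.9 ff 20.0 q [ 0.51  0.02  1.65 -0.    1.47 -0.32]
[[   0.    40.9  118.6]
 [   0.3   32.   140.3]
 [   0.6   14.6  162.5]
 [   0.9   -8.5  178.5]
 [   1.2  -35.3  187. ]
 [   1.5  -63.4  187.2]
 [   1.8  -90.4  179. ]
 [   2.1 -113.7  163.3]
 [   2.3 -126.2  149.3]
 [   2.4 -131.3  141.4]]
[[-0.356 -0.868]
 [-0.692 -0.888]
 [-0.924 -0.64 ]
 [-1.072 -0.34 ]
 [-1.124 -0.008]
 [-1.076  0.324]
 [-0.932  0.628]
 [-0.5    0.56 ]
 [-0.204  0.316]]
```

Tab gripped at 13.9 mm. Now I'll swing it along the arc, in half-size steps at a gentle pace.

Request:
{"op": "send_rows", "data": {"targets": [[5, [-0.15, 0, -0.43], [0, 0, 0]], [5, [-0.21, 0, -0.43], [0, 0, 0]], [5, [-0.31, 0, -0.45], [0, 0, 0]], [5, [-0.38, 0, -0.43], [0, 0, 0]], [5, [-0.44, 0, -0.36], [0, 0, 0]], [5, [-0.48, 0, -0.28], [0, 0, 0]], [5, [-0.53, 0, -0.21], [0, 0, 0]], [5, [-0.55, 0, -0.13], [0, 0, 0]]]}}

```text
time_s: 5.15
tcp_pos: [464.2, 239.1, 369.0]
orientation: [0.362, 0.932, -0.0, -0.0]
ft_force: [-5.4, -1.9, 0.8]
opening: 0.145
finger_force: 20.0
```

```bash
python3 -c "
from h import *
st()"
```

```text
t5.15 grasp [464.1 239.  189. ] case [-77.1 -34.4 189. ] yaw_y 47.57 z [-0.    -0.001 -1.   ] F [-5.4 -1.9  0.8] op 13.7 ff 20.0 q [ 0.37  0.04  1.5  -0.    1.61 -0.46]
```

Request:
{"op": "send_rows", "data": {"targets": [[5, [-0.56, 0, -0.04], [0, 0, 0]], [5, [-0.56, 0, 0.04], [0, 0, 0]], [5, [-0.55, 0, 0.12], [0, 0, 0]], [5, [-0.53, 0, 0.2], [0, 0, 0]], [5, [-0.5, 0, 0.28], [0, 0, 0]], [5, [-0.43, 0, 0.35], [0, 0, 0]], [5, [-0.27, 0, 0.28], [0, 0, 0]], [5, [-0.23, 0, 0.28], [0, 0, 0]]]}}

```text
time_s: 6.15
tcp_pos: [533.0, 175.5, 333.7]
orientation: [0.363, 0.932, -0.002, 0.005]
ft_force: [-1.6, -9.0, 7.0]
opening: 0.14
finger_force: 20.0
```

Request:
{"op": "send_rows", "data": {"targets": [[5, [-0.16, 0, 0.22], [0, 0, 0]], [5, [0, 0, 0], [0, 0, 0]]]}}

```text
time_s: 6.4
tcp_pos: [536.2, 172.5, 327.6]
orientation: [0.363, 0.932, -0.002, 0.006]
ft_force: [0.3, -7.7, 4.8]
opening: 0.144
finger_force: 20.0
```

```bash
python3 -c "
from h import *
st()"
```

```text
t6.40 grasp [537.8 171.1 147.6] case [ -77.2 -134.6  147.6] yaw_y 47.39 z [ 0.009 -0.008 -1.   ] F [ 0.3 -7.7  4.8] op 13.5 ff 20.0 q [ 0.21  0.14  1.46 -0.01  1.53 -0.61]
```

Request:
{"op": "send_rows", "data": {"targets": [[40, [0, 0, 0], [0, 0, 0]], [40, [0, 0, 0], [0, 0, 0]], [40, [0, 0, 0], [0, 0, 0]], [40, [0, 0, -1], [0, 0, 0]], [40, [0, 0, -1], [0, 0, 0]], [40, [0, 0, -1], [0, 0, 0]], [40, [0, 0, -0.5], [0, 0, 0]], [40, [0, 0, 0], [0, 0, 1]]]}}

```text
time_s: 7.4
tcp_pos: [533.9, 176.3, 413.2]
orientation: [0.411, 0.912, 0.001, 0.001]
ft_force: [0.3, 0.9, -0.5]
opening: 0.425
finger_force: 0.0
```

Request:
{"op": "send_rows", "data": {"targets": [[40, [0, 0, 0], [0, 0, 1]], [40, [0, 0, 0], [0, 0, 1]], [40, [0, 0, 0], [0, 0, 1]], [40, [0, 0, 0], [0, 0, 1]], [40, [0, 0, 0], [0, 0, 1]], [40, [0, 0, 0], [0, 0, 1]], [40, [0, 0, 0], [0, 0, 1]], [40, [0, 0, 0], [0, 0, 1]]]}}

```text
time_s: 8.4
tcp_pos: [533.8, 176.2, 411.1]
orientation: [0.747, 0.665, -0.0, -0.0]
ft_force: [0.3, -0.1, 0.1]
opening: 0.426
finger_force: 0.0
```

Request:
{"op": "send_rows", "data": {"targets": [[40, [0, 0, 0], [0, 0, 1]], [40, [0, 0, 0], [0, 0, 1]], [40, [0, 0, 0], [0, 0, 1]], [40, [0, 0, 0], [0, 0, 1]], [40, [0, 0, 0], [0, 0, 1]], [40, [0, 0, 0], [0, 0, 1]], [40, [0, -1, 0], [0, 0, 0]], [40, [0, 0, 0], [0, 0, 0]]]}}

```text
time_s: 9.4
tcp_pos: [514.0, 194.3, 411.9]
orientation: [0.914, 0.405, -0.0, -0.0]
ft_force: [0.1, -1.4, -0.2]
opening: 0.426
finger_force: 0.0
```

Run:
```python
from h import *
st()
c=cams.calibration("wrist");print("wristcam case",case(c["eye"]).round(0))
for n in("side","wrist"):
    p,d,W,Q=hi(n,pic=n+"2")
    m=(Q[...,2]>97)&(Q[...,2]<180)&(abs(Q[...,0])<110)&(Q[...,1]<85)&(Q[...,1]>-150)
    k,lab,s_,_=cv2.connectedComponentsWithStats(m.astype(np.uint8));print(n)
    for i in range(1,k):
        if s_[i,4]>25:
            q=Q[lab==i];t=q[q[:,2]>q[:,2].max()-6]
            print(s_[i],"min",q.min(0).round(1),"max",q.max(0).round(1),"top",t.mean(0).round(1),t.min(0).round(1),t.max(0).round(1))
```

```text
t9.40 grasp [513.9 194.4 231.9] case [ -76.2 -101.2  231.9] yaw_y -42.20 z [-0.  0. -1.] F [ 0.1 -1.4 -0.2] op 40.0 ff 0.0 q [0.26 0.09 1.36 0.   1.7  0.99]
wristcam case [ -10. -102.  393.]
side
[260 199  10  14 105] min [ 3.  -9.7 97.1] max [ 28.6   5.6 119.3] top [ 14.3  -2.2 116.7] [  3.9  -7.8 113.4] [ 28.1   4.5 119.3]
[260 216  43  31 349] min [ -94.6 -132.    97.1] max [-66.8 -44.6 178.1] top [ -82.1 -109.5  174.7] [ -87.8 -115.3  172.2] [ -75.2 -102.7  178.1]
[242 221  11  14  98] min [-75.2 -10.4  97. ] max [-35.5  17.1 114.1] top [-66.   -2.1 111. ] [-73.7 -10.4 108.4] [-56.4   7.2 114.1]
wrist
[181 104  27  34 763] min [ 7.7 -9.1 97.1] max [ 32.1   6.1 122.5] top [ 20.   -2.1 119.1] [  7.8  -8.8 116.5] [ 32.    5.7 122.5]
[177 180  17  14 115] min [-39.4   7.4  97. ] max [-28.   22.1  99.6] top [-33.9  15.   97.9] [-39.4   7.4  97. ] [-28.   22.1  99.6]
[206 181  25  13 124] min [-39.3 -25.   97. ] max [-28.9  -3.9  99.6] top [-34.  -16.6  97.9] [-39.3 -25.   97. ] [-28.9  -3.9  99.6]
[189 208  27  23 530] min [-69.6 -10.6  97. ] max [-52.5   7.9 116.3] top [-61.1  -1.7 113.2] [-69.6 -10.1 110.3] [-53.1   7.9 116.3]
[ 252  218  109   53 2178] min [ -90.9 -132.3   97.1] max [-61.3 -43.5 179.7] top [ -76.1 -108.4  176.3] [ -82.9 -116.4  173.7] [ -70.  -101.5  179.7]
```

View pics/side2.png

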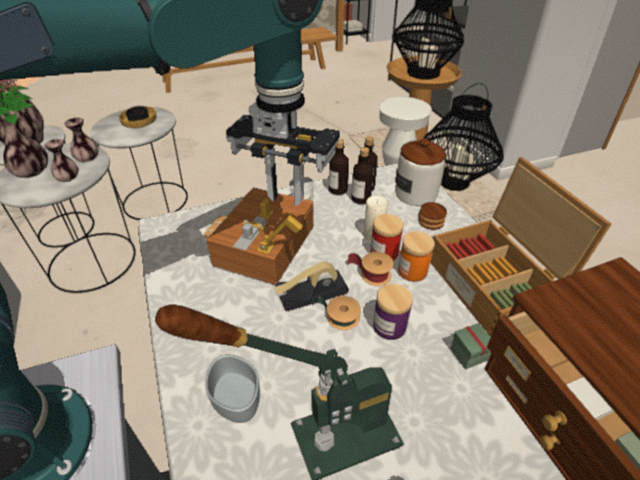

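Side view: the keeper bar now leans over toward the case's -y side, tip near (298,220); bystanders look untouched. Its angle looks a little under what I commanded, so I'll fit it.

Run:
```python
from h import *
for n in("wrist","side"):
    p,d,W,Q=hi(n)
    m=(Q[...,2]>108)&(Q[...,2]<185)&(abs(Q[...,0]+78)<16)&(Q[...,1]<-52)&(Q[...,1]>-150)
    q=Q[m][:,1:]
    b=q[(q[:,0]>-102)].astype(np.float32)
    v=cv2.fitLine(b,cv2.DIST_HUBER,0,.01,.01).ravel();print(n,len(b),v,"theta",np.arctan2(abs(v[1]),-abs(v[0])))
    v=-v if v[1]<0 else v
    al=(q-[-50,94])@np.array([v[0],v[1]]);print("along max",al.max())
```

```text
wrist 802 [  0.57896346  -0.8153535  -74.59772    135.23285   ] theta 2.1882532
along max 104.16169121224499
side 106 [  0.5699447   -0.82168305 -81.39545    138.2765    ] theta 2.177235
along max 103.68171734891185
```

The keeper fits at 2.18 rad. I'll nudge it nearer its stop with the closed fingers before going on.

Request:
{"op": "send_rows", "data": {"targets": [[0, [0, -0.75, 0], [0, 0, 0]], [0, [0, -0.7, 0], [0, 0, 0]], [0, [0, 0, 0], [0, 0, 0]], [0, [0, 0, 0], [0, 0, 0]], [0, [0, 0, 0.8], [0, 0, 0]], [0, [0, 0, 0.8], [0, 0, 0]], [0, [0, 0, 0.8], [0, 0, 0]], [0, [0, 0, 0], [0, 0, 0]]]}}

```text
time_s: 10.6
tcp_pos: [488.5, 217.0, 349.9]
orientation: [0.915, 0.403, -0.002, -0.0]
ft_force: [-0.7, -0.3, 0.0]
opening: 0.004
finger_force: 0.0
```

Request:
{"op": "send_rows", "data": {"targets": [[0, [0, 0.4, 0], [0, 0, 0]], [0, [0, 0.3, 0], [0, 0, 0]], [0, [0, 0.3, 0], [0, 0, 0]], [0, [0, 0.3, 0], [0, 0, 0]], [0, [0, 0.2, 0], [0, 0, 0]], [0, [0, 0.2, 0], [0, 0, 0]], [0, [0, 0, 0], [0, 0, 0]]]}}

```text
time_s: 11.48
tcp_pos: [518.6, 190.2, 351.9]
orientation: [0.915, 0.404, -0.002, -0.004]
ft_force: [-6.8, 5.2, 3.3]
opening: 0.004
finger_force: 4.3
```

```bash
python3 -c "
from h import *
st()"
```

```text
t11.47 grasp [517.4 191.2 171.9] case [ -76.2 -105.9  171.9] yaw_y -42.33 z [-0.007  0.005 -1.   ] F [-6.8  5.2  3.3] op 0.4 ff 4.3 q [0.25 0.11 1.45 0.01 1.59 0.99]
```

Request:
{"op": "send_rows", "data": {"targets": [[0, [0, -0.7, 0], [0, 0, 0]], [40, [0, -0.5, -0.7], [0, 0, 0]], [40, [0, 0, -0.7], [0, 0, 0]], [40, [0, -1, 0], [0, 0, 0]], [40, [0, -1, 0], [0, 0, 0]], [40, [0.6, -1, 0], [0, 0, 0]], [40, [0, 0, 0], [0, 0, 0]]]}}

```text
time_s: 12.35
tcp_pos: [452.3, 271.6, 388.8]
orientation: [0.915, 0.404, 0.002, 0.0]
ft_force: [0.4, 0.1, -0.7]
opening: 0.426
finger_force: 0.0
```

Run:
```python
from h import *
st()
for n in("wrist","side"):
    p,d,W,Q=hi(n,pic=n+"3")
    m=(Q[...,2]>108)&(Q[...,2]<185)&(abs(Q[...,0]+78)<16)&(Q[...,1]<-52)&(Q[...,1]>-150)
    q=Q[m][:,1:];b=q[(q[:,0]>-108)].astype(np.float32)
    if len(b)>20:
        v=cv2.fitLine(b,cv2.DIST_HUBER,0,.01,.01).ravel();print(n,len(b),"theta",np.arctan2(abs(v[1]),-abs(v[0])))
    for nm,x in(("knob",-62),("pull",18)):
        m=(Q[...,2]>106)&(Q[...,2]<124)&(abs(Q[...,0]-x)<25)&(abs(Q[...,1])<25);q=Q[m]
        if len(q):print(nm,len(q),np.percentile(q,[3,97],axis=0).round(1))
```

```text
t12.35 grasp [452.9 271.8 208.8] case [-60.6  -3.9 208.8] yaw_y -42.29 z [ 0.003  0.001 -1.   ] F [ 0.4  0.1 -0.7] op 40.0 ff 0.0 q [ 0.43  0.04  1.45 -0.    1.65  1.17]
wrist 1170 theta 2.4011643
knob 480 [[-68.5  -8.8 108.5]
 [-52.3   7.7 114.6]]
pull 622 [[  8.7  -7.3 116. ]
 [ 31.    5.6 120.7]]
side 105 theta 2.4015932
knob 59 [[-74.3  -9.6 106.8]
 [-57.1   6.8 113.1]]
pull 70 [[  4.2  -8.3 106.8]
 [ 25.6   3.9 119.2]]
```

View pics/wrist3.png

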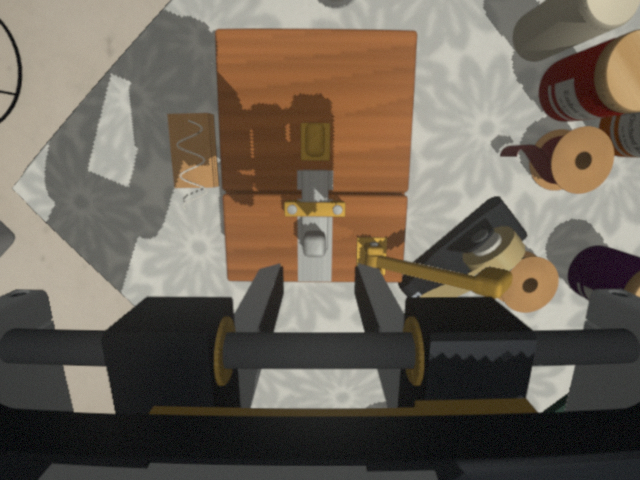

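Wrist view: the keeper is over at about 2.40 rad, tip at (495,283); knob at (313,243); lid pull at (315,140); case square in the image. I'll descend on the knob, gripping high so the tips clear the bolt plate.

Request:
{"op": "send_rows", "data": {"targets": [[40, [0, -0.12, 0.9], [0, 0, 0]], [40, [0, 0, 1], [0, 0, 0]], [40, [0, 0, 1], [0, 0, 0]], [40, [0, 0, 0.6], [0, 0, 0]], [40, [0, 0, 0.4], [0, 0, 0]], [40, [0, 0, 0], [0, 0, 0]]], "force": 25}}

```text
time_s: 13.2
tcp_pos: [450.5, 272.4, 289.1]
orientation: [0.915, 0.403, -0.0, 0.0]
ft_force: [-0.4, -0.2, 0.1]
opening: 0.424
finger_force: 0.0
```

Request:
{"op": "send_rows", "data": {"targets": [[10, [0, 0, 0], [0, 0, 0]], [10, [0, 0, 0], [0, 0, 0]], [10, [0, 0, 0], [0, 0, 0]], [10, [0, 0, 0], [0, 0, 0]]]}}

```text
time_s: 13.7
tcp_pos: [450.0, 273.4, 290.4]
orientation: [0.915, 0.403, 0.0, -0.001]
ft_force: [-4.0, 3.1, 4.5]
opening: 0.191
finger_force: 26.8
```

```bash
python3 -c "
from h import *
st()"
```

```text
t13.70 grasp [449.9 273.9 110.4] case [-61.   -0.3 110.4] yaw_y -42.41 z [-0.     0.003 -1.   ] F [-4.   3.1  4.5] op 18.0 ff 26.8 q [0.44 0.09 1.6  0.   1.45 1.18]
```

Request:
{"op": "send_rows", "data": {"targets": [[10, [-0.2, 0, 0], [0, 0, 0]], [10, [-0.2, 0, 0], [0, 0, 0]], [10, [-0.2, 0, 0], [0, 0, 0]], [10, [-0.2, 0, 0], [0, 0, 0]], [10, [-0.2, 0, 0], [0, 0, 0]], [10, [-0.12, 0, 0], [0, 0, 0]], [10, [0, 0, 0], [0, 0, 0]]]}}

```text
time_s: 14.58
tcp_pos: [431.5, 253.4, 290.5]
orientation: [0.915, 0.403, 0.002, -0.002]
ft_force: [-1.2, 6.9, 3.1]
opening: 0.189
finger_force: 26.8
```

```bash
python3 -c "
from h import *
st()"
```

```text
t14.57 grasp [431.8 254.4 110.5] case [-87.6  -0.2 110.5] yaw_y -42.41 z [ 0.002  0.006 -1.   ] F [-1.2  6.9  3.1] op 17.7 ff 26.8 q [0.42 0.03 1.66 0.   1.45 1.16]
```

Request:
{"op": "send_rows", "data": {"targets": [[10, [-0.12, 0, 0], [0, 0, 0]], [10, [0, 0, 0], [0, 0, 0]], [10, [0, 0, 0], [0, 0, 0]]]}}

```text
time_s: 14.95
tcp_pos: [430.5, 252.3, 290.5]
orientation: [0.915, 0.404, 0.005, -0.003]
ft_force: [3.3, 12.4, -1.9]
opening: 0.188
finger_force: 26.7
```

```bash
python3 -c "
from h import *
st()"
```

```text
t14.95 grasp [431.7 254.2 110.5] case [-87.9  -0.2 110.5] yaw_y -42.39 z [ 0.006  0.01  -1.   ] F [ 3.3 12.4 -1.9] op 17.7 ff 26.7 q [0.41 0.02 1.67 0.01 1.44 1.15]
```

Request:
{"op": "send_rows", "data": {"targets": [[40, [0.1, 0, 0], [0, 0, 0]], [40, [0, 0, 0], [0, 0, 0]], [40, [0, 0, 0], [0, 0, 0]], [40, [0, 0, -1], [0, 0, 0]], [40, [0, 0, -1], [0, 0, 0]], [40, [0, 0, -1], [0, 0, 0]], [40, [0, 0, -1], [0, 0, 0]], [40, [0, 0, 0], [0, 0, 0]]]}}

```text
time_s: 15.95
tcp_pos: [431.4, 251.5, 391.2]
orientation: [0.915, 0.403, 0.002, 0.0]
ft_force: [-0.5, 0.1, -0.8]
opening: 0.427
finger_force: 0.0
```

Run:
```python
from h import *
st()
for n in("wrist","side"):
    p,d,W,Q=hi(n)
    for nm,x in(("knob",-85),("pull",18)):
        m=(Q[...,2]>106)&(Q[...,2]<124)&(abs(Q[...,0]-x)<28)&(abs(Q[...,1])<20);q=Q[m]
        if len(q):print(n,nm,len(q),np.percentile(q,[3,97],axis=0).round(1))
```

```text
t15.95 grasp [432.  251.8 211.2] case [-89.4  -2.1 211.2] yaw_y -42.45 z [ 0.004  0.001 -1.   ] F [-0.5  0.1 -0.8] op 40.1 ff 0.0 q [ 0.41 -0.02  1.51 -0.    1.65  1.16]
wrist knob 482 [[-94.9  -8.6 107.8]
 [-78.7   7.7 114.6]]
wrist pull 671 [[  8.5  -7.2 112.7]
 [ 30.4   5.7 120.7]]
side knob 62 [[-100.1   -9.2  106.8]
 [ -84.3    7.8  113.6]]
side pull 73 [[  4.   -8.1 106.4]
 [ 25.3   4.1 118.9]]
```

Request:
{"op": "send_rows", "data": {"targets": [[40, [1, -0.05, 0], [0, 0, 0]], [40, [1, 0, 0], [0, 0, 0]], [40, [1, 0, 0], [0, 0, 0]], [40, [1, 0, 0], [0, 0, 0]], [40, [0.3, 0, 0.5], [0, 0, 0]], [40, [0, 0, 1], [0, 0, 0]], [40, [0, 0, 1], [0, 0, 0]], [40, [0, 0, 0.8], [0, 0, 0]]], "force": 30}}

```text
time_s: 17.05
tcp_pos: [501.8, 331.0, 303.4]
orientation: [0.915, 0.403, -0.002, 0.0]
ft_force: [-1.0, 0.0, 0.3]
opening: 0.424
finger_force: 0.0
```

Request:
{"op": "send_rows", "data": {"targets": [[40, [0, 0, 0.65], [0, 0, 0]], [40, [0, 0, 0], [0, 0, 0]], [6, [0, 0, 0], [0, 0, 0]], [6, [0, 0, 0], [0, 0, 0]], [6, [0, 0, 0], [0, 0, 0]], [6, [0, 0, 0], [0, 0, 0]]]}}

```text
time_s: 17.8
tcp_pos: [503.1, 331.8, 291.7]
orientation: [0.915, 0.403, 0.001, 0.0]
ft_force: [0.1, -1.1, 2.1]
opening: 0.145
finger_force: 30.0
```

Run:
```python
from h import *
st()
t=np.arange(0,1.61,.1);x=-87*np.cos(t)+33.5*np.sin(t);z=87*np.sin(t)+33.5*np.cos(t)
print(np.c_[t[1:],np.diff(x)/25,-np.diff(z)/25].round(2).tolist(),(x[-1]+105,z[-1]+76.5))
```

```text
t17.80 grasp [503.4 332.  111.7] case [ 17.9  -0.4 111.7] yaw_y -42.46 z [ 0.002  0.001 -1.   ] F [ 0.1 -1.1  2.1] op 13.6 ff 30.0 q [ 0.49  0.25  1.41 -0.    1.48  1.23]
[[0.1, 0.15, -0.34], [0.2, 0.18, -0.32], [0.3, 0.22, -0.3], [0.4, 0.25, -0.28], [0.5, 0.27, -0.25], [0.6, 0.3, -0.23], [0.7, 0.32, -0.2], [0.8, 0.34, -0.16], [0.9, 0.35, -0.13], [1.0, 0.36, -0.09], [1.1, 0.37, -0.06], [1.2, 0.37, -0.02], [1.3, 0.37, 0.02], [1.4, 0.37, 0.05], [1.5, 0.36, 0.09], [1.6, 0.35, 0.13]] (np.float64(141.02607414210254), np.float64(162.48471946751778))
```

Request:
{"op": "send_rows", "data": {"targets": [[6, [0.15, 0, -0.34], [0, 0, 0]], [6, [0.18, 0, -0.32], [0, 0, 0]], [6, [0.22, 0, -0.3], [0, 0, 0]], [6, [0.25, 0, -0.28], [0, 0, 0]], [6, [0.27, 0, -0.25], [0, 0, 0]], [6, [0.3, 0, -0.23], [0, 0, 0]], [6, [0.32, 0, -0.2], [0, 0, 0]], [6, [0.34, 0, -0.16], [0, 0, 0]]]}}

```text
time_s: 18.8
tcp_pos: [537.2, 368.9, 343.0]
orientation: [0.915, 0.403, -0.001, 0.001]
ft_force: [0.8, -6.8, -6.6]
opening: 0.146
finger_force: 30.0
```

```bash
python3 -c "
from h import *
st()"
```

```text
t18.80 grasp [536.9 368.3 163. ] case [ 67.3  -0.4 163. ] yaw_y -42.46 z [-0.002 -0.003 -1.   ] F [ 0.8 -6.8 -6.6] op 13.8 ff 30.0 q [ 0.52  0.33  1.2  -0.    1.61  1.26]
```

Request:
{"op": "send_rows", "data": {"targets": [[6, [0.35, 0, -0.13], [0, 0, 0]], [6, [0.36, 0, -0.09], [0, 0, 0]], [6, [0.37, 0, -0.06], [0, 0, 0]], [6, [0.37, 0, -0.02], [0, 0, 0]], [6, [0.37, 0, 0.02], [0, 0, 0]], [6, [0.37, 0, 0.05], [0, 0, 0]], [6, [0.36, 0, 0.09], [0, 0, 0]], [6, [0.3, 0, 0.11], [0, 0, 0]]]}}

```text
time_s: 19.8
tcp_pos: [585.6, 421.8, 348.3]
orientation: [0.915, 0.403, 0.003, 0.0]
ft_force: [-0.5, -5.8, 3.7]
opening: 0.14
finger_force: 30.0
```

Request:
{"op": "send_rows", "data": {"targets": [[6, [0, 0, 0], [0, 0, 0]], [6, [0, 0, 0], [0, 0, 0]]]}}

```text
time_s: 20.05
tcp_pos: [585.8, 422.1, 348.0]
orientation: [0.915, 0.403, 0.004, -0.0]
ft_force: [2.8, -3.7, 6.8]
opening: 0.137
finger_force: 30.0
```

Run:
```python
from h import *
st()
for n in("side","scene"):
    p,d,W,Q=hi(n,pic=n+"5")
    m=(Q[...,2]>90)&(Q[...,2]<200)&(Q[...,0]>20)&(Q[...,0]<125)&(abs(Q[...,1])<78)&(abs(Q[...,1])>30)
    b=Q[m][:,[0,2]].astype(np.float32);print(n,len(b))
    if len(b)>20:
        v=cv2.fitLine(b,cv2.DIST_HUBER,0,.01,.01).ravel();v=v*np.sign(v[1]) if 0 else v;print(v,"angle",np.arctan2(abs(v[1]),-v[0]*np.sign(v[1])))
```

```text
t20.05 grasp [587.1 422.8 168. ] case [141.5  -0.5 168. ] yaw_y -42.43 z [ 0.008  0.004 -1.   ] F [ 2.8 -3.7  6.8] op 12.9 ff 30.0 q [ 0.55  0.49  0.98 -0.    1.66  1.29]
side 1412
[ 1.4717385e-01 -9.8911065e-01  8.7917488e+01  1.4784245e+02] angle 1.4230859
scene 320
[ 1.43184677e-01 -9.89695966e-01  1.00952835e+02  1.48560699e+02] angle 1.4271178
```

View pics/side5.png

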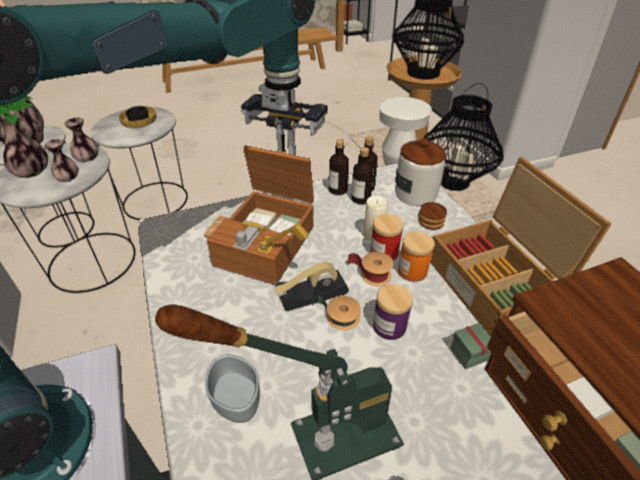

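Side view: the lid is nearly upright, its panel around (280,172), fitted at about 1.42 rad, but the pads have slid to the pull's tip. I'll release and finish with a gentle push on the lid's inner face.

Request:
{"op": "send_rows", "data": {"targets": [[40, [0, 0, 0], [0, 0, 0]], [40, [0, 0, 0], [0, 0, 0]], [40, [0, 0, 0], [0, 0, 0]], [40, [0, 0, -1], [0, 0, 0]], [40, [0, 0, -1], [0, 0, 0]], [40, [0, 0, -1], [0, 0, 0]], [0, [0, 0, -0.4], [0, 0, 0]], [0, [0, 0, 0], [0, 0, 0]]]}}

```text
time_s: 21.15
tcp_pos: [585.0, 422.1, 428.9]
orientation: [0.915, 0.403, 0.001, -0.0]
ft_force: [0.8, 0.2, 0.8]
opening: 0.248
finger_force: 0.0
```

Request:
{"op": "send_rows", "data": {"targets": [[0, [-0.9, 0, 0], [0, 0, 0]], [0, [-0.9, 0, 0], [0, 0, 0]], [0, [-0.9, 0, 0], [0, 0, 0]], [0, [-0.8, 0, 0], [0, 0, 0]], [0, [0, 0, 0], [0, 0, 0]]]}}

```text
time_s: 21.78
tcp_pos: [525.4, 356.7, 427.3]
orientation: [0.915, 0.403, -0.001, -0.0]
ft_force: [-0.2, 0.4, 0.7]
opening: 0.003
finger_force: 0.0
```

```bash
cat >> h.py <<'E'
def lid():
    for n in("side","scene"):
        p,d,W,Q=hi(n,pic=n+"6")
        m=(Q[...,2]>90)&(Q[...,2]<200)&(Q[...,0]>60)&(Q[...,0]<125)&(abs(Q[...,1])<78)&(abs(Q[...,1])>30)
        b=Q[m][:,[0,2]].astype(np.float32)
        if len(b)>20:
            v=cv2.fitLine(b,cv2.DIST_HUBER,0,.01,.01).ravel();print(n,len(b),v,"angle",np.arctan2(abs(v[1]),-v[0]*np.sign(v[1])))
E
python3 -c "
from h import *
st();lid()"
```

```text
t21.77 grasp [525.1 356.6 247.3] case [ 50.7   0.4 247.3] yaw_y -42.45 z [-0.002 -0.001 -1.   ] F [-0.2  0.4  0.7] op 0.3 ff 0.0 q [0.51 0.28 1.11 0.   1.76 1.25]
side 1402 [ 1.4750458e-01 -9.8906136e-01  8.7907448e+01  1.4766486e+02] angle 1.4227515
scene 452 [ 1.4712657e-01 -9.8911768e-01  1.0017454e+02  1.5409341e+02] angle 1.4231337
```

Request:
{"op": "send_rows", "data": {"targets": [[0, [0, 0, 0.9], [0, 0, 0]], [0, [0, 0, 0.9], [0, 0, 0]], [0, [0, 0, 0.8], [0, 0, 0]], [0, [0.6, 0, 0], [0, 0, 0]], [0, [0.3, 0, 0], [0, 0, 0]], [0, [0.3, 0, 0], [0, 0, 0]], [0, [0.3, 0, 0], [0, 0, 0]], [0, [0.24, 0, 0], [0, 0, 0]]]}}

```text
time_s: 22.88
tcp_pos: [555.5, 389.7, 363.8]
orientation: [0.915, 0.403, -0.0, 0.0]
ft_force: [-2.3, -0.9, 0.8]
opening: 0.004
finger_force: 1.4
```

Request:
{"op": "send_rows", "data": {"targets": [[0, [0, 0, 0], [0, 0, 0]], [0, [0, 0, 0], [0, 0, 0]]]}}

```text
time_s: 23.12
tcp_pos: [555.6, 389.5, 363.9]
orientation: [0.915, 0.403, 0.001, -0.0]
ft_force: [0.3, -0.1, 0.2]
opening: 0.005
finger_force: 0.0
```

```bash
python3 -c "
from h import *
st();lid()"
```

```text
t23.12 grasp [555.9 389.7 183.9] case [ 96.    0.  183.9] yaw_y -42.44 z [ 0.002  0.001 -1.   ] F [ 0.3 -0.1  0.2] op 0.5 ff 0.0 q [0.53 0.39 1.09 0.   1.66 1.27]
side 1606 [5.1348940e-02 9.9868077e-01 1.0258856e+02 1.4658691e+02] angle 1.622168
scene 154 [7.5559609e-02 9.9714130e-01 1.1558503e+02 1.5226295e+02] angle 1.6464281
```

Request:
{"op": "send_rows", "data": {"targets": [[0, [-0.7, 0, 0], [0, 0, 0]], [0, [-0.9, 0, 0], [0, 0, 0]], [0, [-0.9, 0, 0], [0, 0, 0]], [0, [-0.9, 0, -0.6], [0, 0, 0]], [0, [-0.5, 0, -1], [0, 0, 0]], [0, [0, 0, -1], [0, 0, 0]], [0, [0, 0, -1], [0, 0, 0]], [0, [0, 0, 0], [0, 0, 0]]]}}

```text
time_s: 24.22
tcp_pos: [489.5, 317.3, 456.5]
orientation: [0.915, 0.403, 0.003, -0.0]
ft_force: [0.4, 0.6, -0.1]
opening: 0.009
finger_force: 0.0
```

Run:
```python
from h import *
st();lid()
for n in("wrist","side"):
    p,d,W,Q=hi(n,pic=n+"7")
    m=(Q[...,2]>108)&(Q[...,2]<185)&(abs(Q[...,0]+78)<16)&(Q[...,1]<-52)&(Q[...,1]>-108)
    b=Q[m][:,1:].astype(np.float32)
    if len(b)>20:
        v=cv2.fitLine(b,cv2.DIST_HUBER,0,.01,.01).ravel();print(n,"keeper",np.arctan2(abs(v[1]),-abs(v[0])))
    m=(Q[...,2]>106)&(Q[...,2]<124)&(abs(Q[...,0]+85)<28)&(abs(Q[...,1])<20);q=Q[m]
    if len(q):print(n,"knob",len(q),np.percentile(q,[3,97],axis=0).round(1))
a=cv2.imread("pics/side7.png");b=cv2.imread("pics/scene6.png")
cv2.imwrite("pics/final.png",np.hstack([a[120:400,130:510],b[150:430,120:500]]))
```

```text
t24.23 grasp [490.6 317.8 276.5] case [ -1.1  -0.5 276.5] yaw_y -42.44 z [ 0.006  0.003 -1.   ] F [ 0.4  0.6 -0.1] op 0.8 ff 0.0 q [0.48 0.16 1.19 0.   1.79 1.22]
side 1532 [5.24322800e-02 9.98624504e-01 1.02536316e+02 1.44981689e+02] angle 1.6232527
scene 155 [7.3970839e-02 9.9726039e-01 1.1564833e+02 1.5285631e+02] angle 1.6448349
wrist keeper 2.3805213
side keeper 2.40807
side knob 65 [[-101.    -9.7  106.5]
 [ -84.5    6.2  113.4]]
```

View pics/final.png

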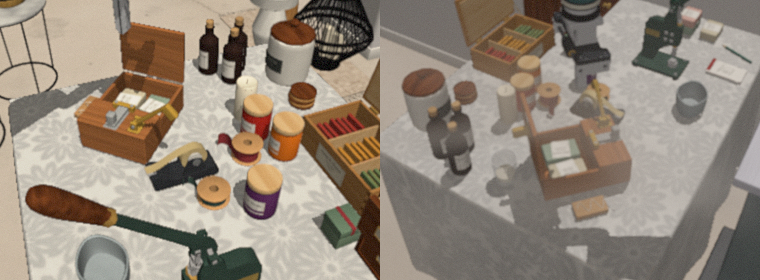

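The final views show the lid upright (left half, (152,52)), the keeper over at about 2.4 rad (153,125), the bolt drawn (118,118), and the things round the case where they were. The arm is clear, so I'll hand in.

```bash
python3 -c "
from workcell import manip
print(manip.close_job())"
```

```text
the job is handed in; nothing more can be done
None
```

The gift case is open and the job is handed in at about 24 s: keeper over at about 2.4 rad, bolt drawn to its stop, lid standing by itself at about 1.62 rad, and the things round the case look undisturbed; the pads slid toward the end of the pull at about 1.42 rad, so the last bit of the lid was pushed from its inner face instead.

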